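Change the laser bench over to its second feed

ROBOT

A 6-joint arm with a two-finger parallel gripper is mounted at the origin on the work surface. World frame = base frame: x ahead of the robot, y to its left, z up, the work surface at z = 0. Lengths are in m, angles in rad, forces in N, time in s.
With the tool pointing down it reaches from about 0.3 to 0.75 m from the base axis. Payload 8.5 kg.
Tool frame: the origin (TCP) lies on the mounting face of the last link; the fingertips stand 173 mm ahead of it and the grasp point (between the pads) lies 155 mm ahead of it (bot.tips_ahead is the distance from the TCP to the fingertips, in m); z points along the fingers, x is the direction in which the jaws open and shut, and the axes are right-handed (so a half turn about z gives the same grasp; the last joint's range is limited). The gripper opens to 85 mm and grips with 20 to 120 N. Pads are 22 mm wide; open, the fingers measure 114 mm over their backs; the gripper's body (76 mm by 85 mm) begins 54 mm behind the grasp point. The pads swing forward as they close: fully open they stand 13 mm farther back than shut.
Start: joints at [0.944, 0.381, 1.297, -0, 1.464, -0.215], TCP at [0.22, 0.504, 0.405] pointing down, gripper open.
Joint ranges: [-3.11, 3.11], [-0.89, 2.33], [0.22, 2.48], [-1.42, 4.56], [0.17, 2.85], [-2.88, 2.88]. Speed limits (rad/s): [2.39, 2.39, 3.14, 3.14, 3.14, 3.14].

INTERFACE

Orientations are given as a unit quaternion [w, x, y, z].
In Python, from plant import bot gives the robot as it stands.
- The arm moves only by the tool play_rows, never from a script. Its argument "commands" is text: rows parted by semicolons, each of 7 numbers parted by spaces: the shift along the tool's x, y, z normalised to -1 to 1, where 1 is 60 cm, then the turn, a rotation vector about the tool's x, y, z normalised to -1 to 1, where 1 is 0.1 rad, then the opening, from -1 (shut) to 1 (fully open). A call has 1 to 20 rows; each row shifts and turns the commanded pose from where the row before left it, along the tool's axes as they then stand; what a row does not reach is not made up. A row lasts 1/10 s, in which the tool goes at most 50 mm and 8.59 degrees, less where a joint would pass 70% of its speed; a pose out of reach is approached as far as the arm can. A call with a number of a shift or a turn outside -1 to 1 is refused whole. A call with a gripper value outside its range is refused whole. The fingers move at their own pace and stop on an object; "grip_force" is the grip in N (left out, the last holds). Time passes only in rows, so rows that do not move let the fingers close. It gives the time, the measured TCP pose, the force and the opening at its end, in the units of the state.
- bot.observe(): the state, without advancing time (a new reading comes with each control period).
- bot.grab_frame(name): name is "scene" or "top"; returns (picture, depth): 400x640x3 uint8, blue, green, red; 400x640 float32, m along the optical axis (not along the pixel's ray), 0 where there is no reading.
- bot.camera_model(name): a dict with "intrinsics" (3x3 intrinsics, pixels), "R" (3x3) and "t" (3): a world point X has camera coordinates R X + t. Camera axes: x right, y down, z forward; pixel columns grow to the right and rows downward; lengths in m; the calibration is good to about 2 mm. A picture is of the moment at which its call begins. camera_model takes no time and is no camera call.
- bot.close_job(): hands the job in, once; it reports no verdict.
The state is a dict: "clock": time; "qpos": joint angles; "qd": joint speeds; "joint_torque": joint torques, N m; "position": TCP position; "eef_rot": TCP orientation; "wrist_force": force on the tool from outside, world axes, zero at the start; "ft_torque": the same for the moment, N m; "width": finger opening in m.
Only numpy, scipy, OpenCV 4.12 (cv2) and the standard library are available. Lean on these libraries where they do the work, as an engineer would, in place of code of your own. Each camera call takes 0.05 s, during which the arm holds its last target.

TASK

Change the laser bench over from its blue feed to its yellow feed: turn the orange changeover handle to the white centre-off mark and pause there for at least a second. With it still at off, press the red sprung discharge lever down to its stop for a moment and let it come fully back up, then turn the handle on to the yellow side as far as it goes. Never press the discharge lever while a feed is on, and do not disturb the loose things on the table.

Things in the scene. Friction and masses are not known exactly. Their poses are not given: they have to be found in the camera images.
- changeover_switch: Grey switch box, fixed to the table, 160 x 160 mm, 80 mm high, with a black round dial on top (74 mm radius, to 88 mm height with its flat coloured marks). Origin: centre of its underside; the handle's upright turning axis passes through it. Its own -x side (towards the robot at yaw 0, yaw is within 0.6) is the one where the white mark lies; the blue mark is to its +y side, the yellow mark to its -y side. The box may stand left or right of the discharge lever.
- changeover_handle (a joint): Angle of the rotary handle in rad, about the vertical: -0.8 is its stop at the blue mark, 0 is centre off (white mark), +0.8 its stop at the yellow mark. Seen from above it grows counter-clockwise; at value q the handle points along (-cos q, -sin q) in the box's frame. It starts on the blue side (-0.8 to -0.6), has no detent or spring and stays where it is left (friction: about 4 N sideways at the grip). Off means within about 0.14 of 0.
- handle_grip (a point): Centre of the handle's orange upright grip: a vertical cylinder 26 mm in diameter and 70 mm tall, from 93 to 163 mm above the table (this point at 138 mm, a little above its middle), 100 mm from the turning axis. A steel bar 18 mm wide, its top 105 mm above the table, joins it to the axis.
- discharge_unit: Black base plate 240 x 100 x 14 mm, fixed to the table, with two aluminium cheeks 119 mm high carrying the discharge lever's level pivot, at 80 mm along its own +x and 100 mm height; a copper post 88 mm high stands 20 mm along its -x. Origin: centre of its underside; the lever reaches out towards its -x (towards the robot at yaw 0, yaw is within 0.5).
- discharge_lever (a joint): Angle of the sprung lever in rad: 0 is up at rest (lever rising 0.45 rad above level, towards its grip), growing as it is pressed down, 0.5 is its bottom stop (0.05 rad below level, copper bar on the copper post). A spring returns it; pressing at the grip takes about 3 N at first, 7 N at the stop. At value q the grip's centre lies 180 mm from the pivot, at height 100 mm + 180 mm x sin(0.45 - q).
- discharge_grip (a point): Centre of the lever's red cross grip: a level cylinder 28 mm in diameter and 80 mm long, across the lever (along the unit's y), 178 mm above the table at rest and 91 mm at the stop.
- lens_mount: Loose lens in a black ring on a short post, 50 mm wide, 99 mm high; bystander. Origin: centre of its underside.
- power_meter: Loose grey hand-held meter, 75 x 130 x 35 mm, lying flat; bystander. Origin: centre of its underside.
- hex_driver: Loose driver with a blue handle, 170 mm long, lying; bystander. Origin: under its middle.
- spanner: Loose steel spanner, 150 mm long, lying; bystander. Origin: under its middle.
- lens_cleaner: Loose white bottle with a blue cap, 56 mm in diameter, 110 mm high; bystander. Origin: centre of its underside.
- filter_case: Loose yellow case, 90 x 70 x 30 mm; bystander. Origin: centre of its underside.
- screw_jar: Loose glass jar with a steel cap, 56 mm in diameter, 70 mm high; bystander. Origin: centre of its underside.

How it is judged:
By the outcome, as a careful person would: the job done as asked, in the order asked, and still so for the second after the job is handed in, with the robot touching nothing.
It also fails if it takes over 67 s, if anything falls off the work surface, if the arm or the gripper's body presses on something with over 40 N, if the wrist force passes 120 N, or if a joint passes its speed limit or range.

## Working session

There is one attempt and no reset: what is moved stays moved. The work goes in short steps, Python scripts to look and compute and a tool call to move; the robot and the scene stay as the last step left them, time stands still between calls to the robot, and variables do not carry over. Pictures are saved under pics/ and viewed, and the job is handed in when it is done.

Besides the shell and the picture viewer there is one more tool, called after "Call:" in YAML: its name, and indented under it one key for each argument. play_rows: Moves the arm, as the interface text tells. Its arguments: {"type":"object","properties":{"commands":{"type":"string"},"grip_force":{"type":"number"}},"required":["commands"]}

```bash
mkdir -p pics; ls
python3 - <<'E'
from plant import bot
import cv2,numpy as np
s=bot.observe();print(s)
for n in("scene","top"):
    p,d=bot.grab_frame(n);cv2.imwrite(f"pics/{n}0.png",p);np.savez(f"{n}0.npz",p=p,d=d)
    print(bot.camera_model(n))
E
```

```text
pics
{'clock': 0.0, 'qpos': array([ 9.43680255e-01,  3.81163958e-01,  1.29828527e+00,  4.53809142e-05,
        1.46359016e+00, -2.15332006e-01]), 'qd': array([-0.00083202,  0.00151529, -0.00072705, -0.00051951,  0.00032844,
        0.00049232]), 'joint_torque': array([ 1.65043624e-03, -4.48465919e+01, -2.31279355e+01, -1.10747437e-04,
        4.76078218e-03, -4.07852644e-05]), 'position': array([0.22011467, 0.50397016, 0.40412054]), 'eef_rot': array([ 2.36569411e-04,  8.36734320e-01,  5.47608578e-01, -6.83965328e-04]), 'wrist_force': array([-0.46908535, -0.52323316, -0.37176087]), 'ft_torque': array([-0.04147024, -0.01227736, -0.0535142 ]), 'width': 0.08563106375731007}
{'intrinsics': array([[431.85636742,   0.        , 318.92577104],
       [  0.        , 431.85636742, 198.25285018],
       [  0.        ,   0.        ,   1.        ]]), 'R': array([[ 0.75824947,  0.65184765,  0.01234404],
       [ 0.37552512, -0.4211885 , -0.82557927],
       [-0.53295274,  0.63063055, -0.56415112]]), 't': array([-0.44306453, -0.10321394,  1.55704477])}
{'intrinsics': array([[388.50476375,   0.        , 322.10702166],
       [  0.        , 388.50476375, 200.50966884],
       [  0.        ,   0.        ,   1.        ]]), 'R': array([[-0.15873769, -0.98731206, -0.00415261],
       [-0.96590315,  0.15616416, -0.2065039 ],
       [ 0.20453228, -0.02876893, -0.97843697]]), 't': array([0.07259391, 0.56362898, 1.13973008])}
```

View pics/scene0.png

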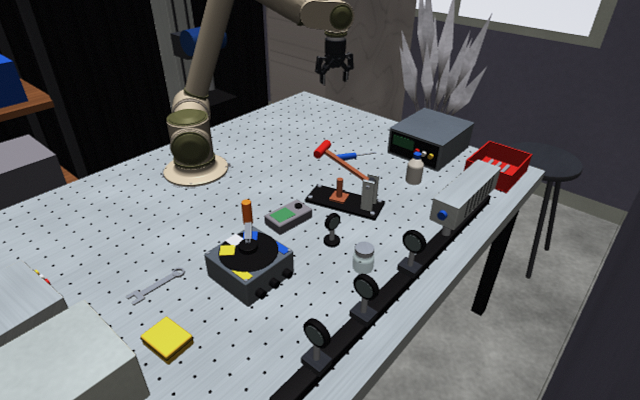

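View pics/top0.png

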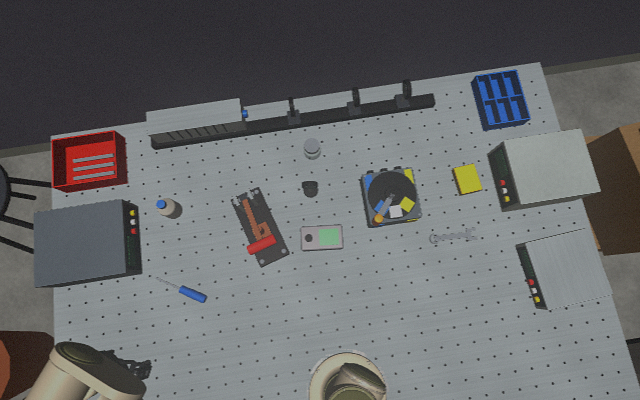

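```bash
cat > h.py <<'E'
import numpy as np,cv2
from plant import bot
def ray(n,u,v,z):
    c=bot.camera_model(n);K,R,t=c["intrinsics"],c["R"],c["t"]
    C=-R.T@t; d=R.T@np.linalg.solve(K,[u,v,1.]); return C+d*(z-C[2])/d[2]
def cloud(n,d):
    c=bot.camera_model(n);K,R,t=c["intrinsics"],c["R"],c["t"]
    v,u=np.mgrid[:400,:640]; P=np.stack([(u-K[0,2])/K[0,0]*d,(v-K[1,2])/K[1,1]*d,d],-1)
    return (P-t)@R
E
python3 - <<'E'
from h import *
for n in("top","scene"):
    f=np.load(n+"0.npz");p,d=f["p"],f["d"];X=cloud(n,d);h=cv2.cvtColor(p,cv2.COLOR_BGR2HSV)
    for name,lo,hi in(("orange",(6,150,90),(17,255,255)),("red",(0,170,90),(4,255,255)),("white",(0,0,190),(179,40,255)),("yellow",(22,120,90),(34,255,255)),("blue",(100,150,90),(125,255,255))):
        m=cv2.inRange(h,lo,hi);k,l,st,c=cv2.connectedComponentsWithStats(m)
        for i in range(1,k):
            if st[i,4]>=15:
                q=X[(l==i)&(d>0)]
                md=np.median(q,0)
                if -.6<md[1]<.6 and .2<md[0]<.9: print(n,name,c[i].round(1),st[i],md.round(3),q.min(0).round(3),q.max(0).round(3))
    # objects top
    a,b=(np.s_[140:290,140:520],3) if n=="top" else (np.s_[120:370,110:450],3)
    cv2.imwrite(f"pics/{n}_z.png",cv2.resize(p[a],None,fx=2.1,fy=2.1,interpolation=cv2.INTER_CUBIC))
E
```

```text
top red [132.9 231. ] [131 229   5   5  17] [0.565 0.562 0.063] [0.559 0.56  0.058] [0.573 0.569 0.067]
top red [261.5 243.7] [247 235  29  19 173] [0.45  0.164 0.191] [0.43  0.128 0.183] [0.469 0.204 0.2  ]
top yellow [467.4 178.5] [454 164  28  30 576] [ 0.571 -0.489  0.031] [ 0.526 -0.526  0.022] [ 0.617 -0.453  0.038]
top yellow [408.8 174.4] [404 169  10  15  75] [ 0.604 -0.293  0.083] [ 0.573 -0.302  0.077] [ 0.62  -0.281  0.087]
top yellow [406.7 203.9] [400 197  15  15 141] [ 0.511 -0.266  0.089] [ 0.488 -0.289  0.083] [ 0.533 -0.246  0.095]
top yellow [506.5 198.4] [504 196   6   6  22] [ 0.482 -0.572  0.073] [ 0.475 -0.58   0.068] [ 0.49  -0.567  0.079]
top yellow [131.7 212.5] [130 210   5   6  21] [0.622 0.564 0.064] [0.617 0.556 0.056] [0.632 0.569 0.068]
top yellow [377.6 219.1] [375 217   6   5  25] [ 0.47  -0.159  0.164] [ 0.463 -0.166  0.162] [ 0.476 -0.151  0.168]
top blue [244.2 112.9] [242 110   5   7  21] [0.856 0.174 0.135] [0.848 0.168 0.131] [0.868 0.179 0.141]
top blue [367.8 180.4] [365 175   7  15  60] [ 0.604 -0.164  0.083] [ 0.576 -0.175  0.079] [ 0.62  -
[... 1224 characters left out ...]
] [ 0.619 -0.278  0.085]
scene yellow [165.8 336.2] [ 141  317   51   40 1082] [ 0.574 -0.492  0.029] [ 0.515 -0.526 -0.003] [ 0.618 -0.443  0.033]
scene blue [347.1 155.1] [337 153  19   5  69] [0.362 0.419 0.022] [0.339 0.389 0.012] [0.38  0.448 0.028]
scene blue [416.9 153.4] [413 152   8   4  26] [0.624 0.456 0.109] [0.578 0.442 0.053] [0.639 0.567 0.112]
scene blue [443.2 212.2] [439 210   8   6  25] [0.863 0.174 0.134] [0.852 0.165 0.128] [0.871 0.183 0.139]
scene blue [254.5 234.8] [252 231   6   9  50] [ 0.517 -0.18   0.088] [ 0.494 -0.193  0.079] [ 0.536 -0.161  0.091]
scene blue [281.7 248. ] [276 242  12  12  79] [ 0.603 -0.165  0.081] [ 0.574 -0.179  0.079] [ 0.62  -0.153  0.083]
```

View pics/top_z.png

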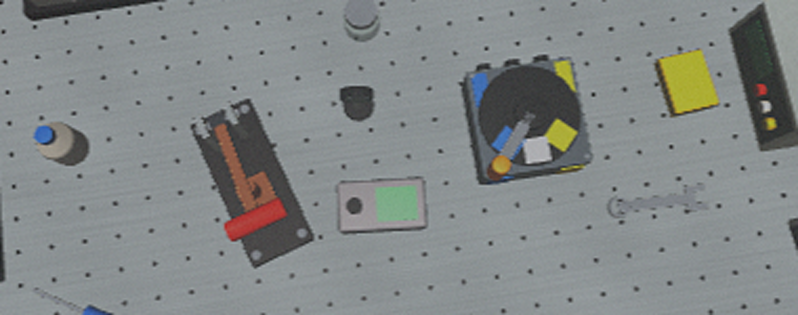

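Run:
```python
from h import *
f=np.load("top0.npz");p,d=f["p"],f["d"];X=cloud("top",d)
def sel(a,b,zl,zh): 
    x=X[(d>0)&(X[...,2]>zl)&(X[...,2]<zh)&(X[...,0]>a[0])&(X[...,0]<a[1])&(X[...,1]>b[0])&(X[...,1]<b[1])];return x
q=sel((.42,.72),(-.38,-.1),.07,.097)
for lo in (2,):
    r=cv2.minAreaRect(q[:,:2].astype(np.float32)*1000);print("box",r)
# dial: dark pixels on it
g=cv2.cvtColor(p,cv2.COLOR_BGR2HSV)
m=(g[...,2]<60)&(X[...,2]>.075)&(X[...,2]<.1)&(abs(X[...,0]-.56)<.1)&(abs(X[...,1]+.225)<.1)
P=X[m];e=cv2.minEnclosingCircle(P[:,:2].astype(np.float32)*1000);print("dial",e,m.sum())
w=(g[...,1]<40)&(g[...,2]>130)&(X[...,2]>.08)&(X[...,2]<.098)&(abs(X[...,0]-.56)<.1)&(abs(X[...,1]+.225)<.1)
k,l,st,c=cv2.connectedComponentsWithStats(w.astype(np.uint8))
for i in range(1,k):
    if st[i,4]>20: print("white",c[i],st[i,4],ray("top",*c[i],.088))
print("yel",ray("top",406.7,203.9,.088))
q=sel((.4,.55),(-.25,-.1),.14,.18);print("grip",np.median(q,0),q.min(0),q.max(0),len(q))
print("lever plate")
q=sel((.35,.7),(.05,.32),.008,.02);print(cv2.minAreaRect(q[:,:2].astype(np.float32)*1000),len(q))
m=cv2.inRange(g,(0,170,60),(4,255,255));m[:235]=0;m[260:]=0;m[:,:240]=0;m[:,300:]=0
v,u=np.nonzero(m);print("redrect",cv2.minAreaRect(np.c_[u,v].astype(np.float32)))
R=np.array([ray("top",a,b,.186)[:2] for a,b in zip(u,v)])
print("redw",R.mean(0),cv2.minAreaRect(R.astype(np.float32)*1000))
# bystanders: heights above 0.03 near
m=((X[...,2]>.012)&(d>0)).astype(np.uint8);k,l,st,c=cv2.connectedComponentsWithStats(m)
for i in range(1,k):
    if st[i,4]>40:
        q=X[l==i]
        if .2<np.median(q[:,0])<.8 and abs(np.median(q[:,1]))<.6:print(c[i].round(),st[i,4],np.percentile(q,2,axis=0).round(3),np.percentile(q,98,axis=0).round(3))
```

```text
box ((547.1845092773438, -228.6459197998047), (160.8363494873047, 160.69314575195312), 89.34751892089844)
dial ((546.5950927734375, -227.4947052001953), 72.87141418457031) 235
white [395.33834586 211.03759398] 133 [ 0.49522919 -0.22821278  0.088     ]
yel [ 0.51115076 -0.26613498  0.088     ]
grip [ 0.47028322 -0.16128741  0.16276412] [ 0.45994455 -0.17511723  0.14161988] [ 0.48386511 -0.14993277  0.16904586] 78
lever plate
((535.121337890625, 187.55780029296875), (241.4441375732422, 316.72198486328125), 82.90409851074219) 1450
redrect ((260.8633728027344, 243.87074279785156), (8.311321258544922, 28.635644912719727), 65.224853515625)
redw [0.45034606 0.16533373] ((450.0572204589844, 167.2517547607422), (22.591135025024414, 76.1567153930664), 15.854406356811523)
[312. 148.] 296 [ 0.721 -0.038  0.016] [0.769 0.011 0.075]
[467. 179.] 651 [ 0.527 -0.524  0.016] [ 0.614 -0.454  0.037]
[390. 197.] 2999 [ 0.465 -0.304  0.029] [ 0.627 -0.149  0.16 ]
[310. 187.] 180 [ 0.601 -0.01   0.012] [0.627 0.034 0.1  ]
[259. 227.] 2282 [0.416 0.123 0.012] [0.634 0.25  0.194]
[169. 208.] 389 [0.597 0.428 0.016] [0.645 0.472 0.113]
[322. 237.] 1029 [ 0.421 -0.061  0.029] [0.496 0.063 0.043]
[189. 292.] 285 [0.327 0.379 0.013] [0.413 0.515 0.03 ]
[ 89. 375.] 5240 [0.187 0.364 0.301] [0.286 0.529 0.542]
```

```bash
cat >> h.py <<'E'
from scipy.spatial.transform import Rotation as Ro
def go(pos,a=None):
    s=bot.observe();w,x,y,z=s["eef_rot"];R=Ro.from_quat([x,y,z,w]);M=R.as_matrix()
    dl=M.T@(np.array(pos)-s["position"]);print("shift units",(dl/.6).round(4),"dist",np.linalg.norm(dl).round(3))
    if a is not None:
        T=np.array([[np.cos(a),np.sin(a),0],[np.sin(a),-np.cos(a),0],[0,0,-1]])
        print("turn units",(Ro.from_matrix(M.T@T).as_rotvec()/.1).round(2))
E
python3 - <<'E'
from h import *
s=np.load("top0.npz");p,d=s["p"],s["d"];X=cloud("top",d);g=cv2.cvtColor(p,cv2.COLOR_BGR2HSV)
m=((g[...,2]<75)).astype(np.uint8);m[:185]=0;m[270:]=0;m[:,:225]=0;m[:,295:]=0
k,l,st,c=cv2.connectedComponentsWithStats(m);i=1+st[1:,4].argmax();v,u=np.nonzero(l==i)
R=np.array([ray("top",a,b,.014)[:2] for a,b in zip(u,v)])
print(len(u),cv2.minAreaRect(R.astype(np.float32)*1000))
# plate grip distance check for yaw candidates
r=cv2.minAreaRect(R.astype(np.float32)*1000);print(cv2.boxPoints(r))
# red axis by PCA at both views
go([.470,-.162,.40],.86)
E
```

```text
926 ((528.7725830078125, 186.77145385742188), (240.9539794921875, 97.46589660644531), 15.049491882324219)
[[399.77405 202.5507 ]
 [425.08142 108.42771]
 [657.7711  170.9922 ]
 [632.46375 265.1152 ]]
shift units [-0.8505  0.826   0.0078] dist 0.711
turn units [-0.    0.01  2.99]
```

Call:
play_rows:
  commands: "-0.04 0.039 0 0 0 0 1;-0.045 0.0437 0 0 0 0 1;-0.045 0.0437 0 0 0 0 1;-0.045 0.0437 0 0 0 0 1;-0.045 0.0437 0 0 0 0 1;-0.045 0.0437 0 0 0 0 1;-0.045 0.0437 0 0 0 0 1;-0.045 0.0437 0 0 0 0 1;-0.045 0.0437 0 0 0 0 1;-0.045 0.0437 0 0 0 0 1;-0.045 0.0437 0 0 0 0 1;-0.045 0.0437 0 0 0 0 1;-0.045 0.0437 0 0 0 0 1;-0.045 0.0437 0 0 0 0 1;-0.045 0.0437 0 0 0 0 1;-0.045 0.0437 0 0 0 0 1;-0.045 0.0437 0 0 0 0 1;-0.045 0.0437 0 0 0 0 1;-0.0455 0.044 0 0 0 0 1;0 0 0 0 0 0 1"

```text
clock: 2.1
position: [0.471, -0.1655, 0.4039]
eef_rot: [0.0, 0.838, 0.546, -0.0]
wrist_force: [0.1, 0.5, 0.1]
width: 0.0855
```

Call:
play_rows:
  commands: "0 0 0 0 0 1 1;0 0 0 0 0 1 1;0 0 0 0 0 1 1;0 0 0 0 0 0 1;0 0 0 0 0 0 1"

```text
clock: 2.6
position: [0.4699, -0.1616, 0.4047]
eef_rot: [-0.0, 0.909, 0.418, -0.0]
wrist_force: [0.2, -0.1, -0.4]
width: 0.0854
```

Run:
```python
from h import *
go([.470,-.162,.289],.86)
p,d=bot.grab_frame("scene");cv2.imwrite("pics/s1.png",cv2.resize(p[60:330,120:480],None,fx=2,fy=2))
```

```text
shift units [-0.0004  0.0007  0.1928] dist 0.116
turn units [-0.    0.    0.02]
```

View pics/s1.png

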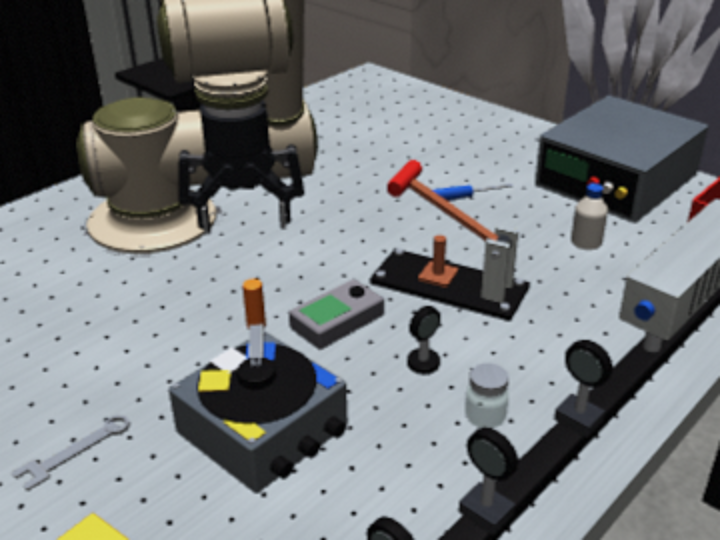

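The gripper hovers straight above the orange grip (about 253,300 in this crop), jaws straddling it. The surroundings are clear. Next I descend and close.

Call:
play_rows:
  commands: "0 0 0.03 0 0 0 1;0 0 0.03 0 0 0 1;0 0 0.03 0 0 0 1;0 0 0.03 0 0 0 1;0 0 0.03 0 0 0 1;0 0 0.025 0 0 0 1;0 0 0.018 0 0 0 1;0 0 0 0 0 0 1;0 0 0 0 0 0 1"

```text
clock: 3.55
position: [0.4701, -0.162, 0.2893]
eef_rot: [0.0, 0.909, 0.417, 0.0]
wrist_force: [-1.2, -0.3, 0.7]
width: 0.0853
```

Call:
play_rows:
  commands: "0 0 0 0 0 0 0.2;0 0 0 0 0 0 -0.2;0 0 0 0 0 0 -0.5;0 0 0 0 0 0 -0.5;0 0 0 0 0 0 -0.5;0 0 0 0 0 0 -0.5;0 0 0 0 0 0 -0.5;0 0 0 0 0 0 -0.5"
  grip_force: 25

```text
clock: 4.35
position: [0.47, -0.1619, 0.2892]
eef_rot: [0.0, 0.909, 0.416, 0.0]
wrist_force: [-0.2, 1.9, 5.0]
width: 0.0251
```

Call:
play_rows:
  commands: "-0.0083 0.0002 0 0 0 -0.5 -0.5;-0.0083 0.0002 0 0 0 -0.5 -0.5;-0.0083 0.0002 0 0 0 -0.5 -0.5;-0.0083 0.0002 0 0 0 -0.5 -0.5;-0.0083 0.0002 0 0 0 -0.5 -0.5;-0.0083 0.0002 0 0 0 -0.5 -0.5;-0.0083 0.0002 0 0 0 -0.5 -0.5;-0.0083 0.0002 0 0 0 -0.5 -0.5;-0.0083 0.0002 0 0 0 -0.5 -0.5;-0.0083 0.0002 0 0 0 -0.5 -0.5;-0.0083 0.0002 0 0 0 -0.5 -0.5;-0.0083 0.0002 0 0 0 -0.5 -0.5;-0.0083 0.0002 0 0 0 -0.5 -0.5;-0.0083 0.0002 0 0 0 -0.5 -0.5;-0.002 0 0 0 0 -0.1 -0.5;0 0 0 0 0 0 -0.5;0 0 0 0 0 0 -0.5"

```text
clock: 6.05
position: [0.4457, -0.2274, 0.2892]
eef_rot: [0.0, 0.708, 0.706, -0.0]
wrist_force: [-2.1, -1.4, 5.1]
width: 0.0249
```

Call:
play_rows:
  commands: "0 0 0 0 0 0 -0.5;0 0 0 0 0 0 -0.5;0 0 0 0 0 0 -0.5;0 0 0 0 0 0 -0.5;0 0 0 0 0 0 0.3;0 0 0 0 0 0 1;0 0 0 0 0 0 1;0 0 0 0 0 0 1;0 0 0 0 0 0 1;0 0 0 0 0 0 1;0 0 0 0 0 0 1"

```text
clock: 7.15
position: [0.4457, -0.2271, 0.2889]
eef_rot: [-0.0, 0.708, 0.706, -0.0]
wrist_force: [-0.2, -0.3, 0.6]
width: 0.0853
```

Call:
play_rows:
  commands: "0 0 -0.03 0 0 0 1;0 0 -0.04 0 0 0 1;0 0 -0.04 0 0 0 1;0 0 -0.04 0 0 0 1;0 0 -0.045 0 0 0 1;0 0 0 0 0 0 1;0 0 0 0 0 0 1"

```text
clock: 7.85
position: [0.4456, -0.2269, 0.4058]
eef_rot: [0.0, 0.708, 0.706, 0.0]
wrist_force: [0.6, -0.1, -0.1]
width: 0.0856
```

Run:
```python
from h import *
p,d=bot.grab_frame("scene");cv2.imwrite("pics/s2.png",cv2.resize(p[60:330,120:480],None,fx=2,fy=2))
X=cloud("scene",d);g=cv2.cvtColor(p,cv2.COLOR_BGR2HSV)
m=(cv2.inRange(g,(6,130,60),(17,255,255))>0)&(abs(X[...,0]-.46)<.06)&(abs(X[...,1]+.22)<.1)&(X[...,2]>.09)
q=X[m];c=np.median(q,0);print(c,m.sum())
v,u=np.nonzero(m);print("ray",ray("scene",u.mean(),v.mean(),q[:,2].mean()))
go([.4496,.1656,.42],.2627+np.pi/2)
```

```text
[ 0.45555686 -0.2340533   0.13950177] 205
ray [ 0.45417177 -0.23261908  0.13790295]
shift units [ 0.6543  0.0054 -0.0243] dist 0.393
turn units [-0.01 -0.01 -2.65]
```

View pics/s2.png

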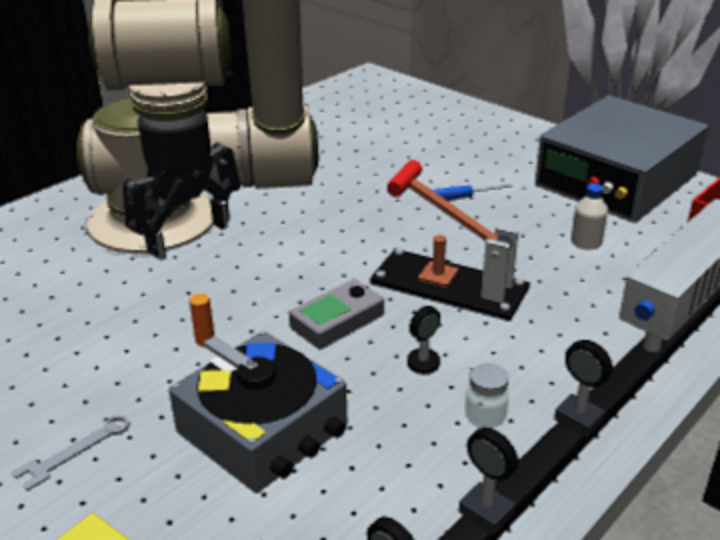

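Call:
play_rows:
  commands: "0.04 0.0005 -0.0043 0 0 0 0;0.06 0.0005 -0.002 0 0 0 -1;0.06 0.0005 -0.002 0 0 0 -1;0.06 0.0005 -0.002 0 0 0 -1;0.06 0.0005 -0.002 0 0 0 -1;0.06 0.0005 -0.002 0 0 0 -1;0.06 0.0005 -0.002 0 0 0 -1;0.06 0.0005 -0.002 0 0 0 -1;0.06 0.0005 -0.002 0 0 0 -1;0.06 0.0005 -0.002 0 0 0 -1;0.06 0.0004 -0.002 0 0 0 -1;0.0143 0 0 0 0 -0.65 -1;0 0 0 0 0 -1 -1;0 0 0 0 0 -1 -1;0 0 0 0 0 0 -1;0 0 0 0 0 0 -1"

```text
clock: 9.5
position: [0.4497, 0.1655, 0.4197]
eef_rot: [-0.001, 0.609, 0.793, -0.001]
wrist_force: [-0.2, -0.1, 0.3]
width: 0.0
```

Run:
```python
from h import *
s=bot.observe();print(s["width"],s["position"],s["wrist_force"]);go([.4496,.1656,.192+.173+.012],.2627+np.pi/2)
p,d=bot.grab_frame("scene");cv2.imwrite("pics/s3.png",cv2.resize(p[60:330,120:480],None,fx=2,fy=2))
```

```text
1.0563714844071214e-05 [0.44972556 0.16545622 0.41970862] [-0.20206832 -0.13578189  0.27876348]
shift units [ 0.0003 -0.      0.0712] dist 0.043
turn units [-0.02 -0.   -0.02]
```

View pics/s3.png

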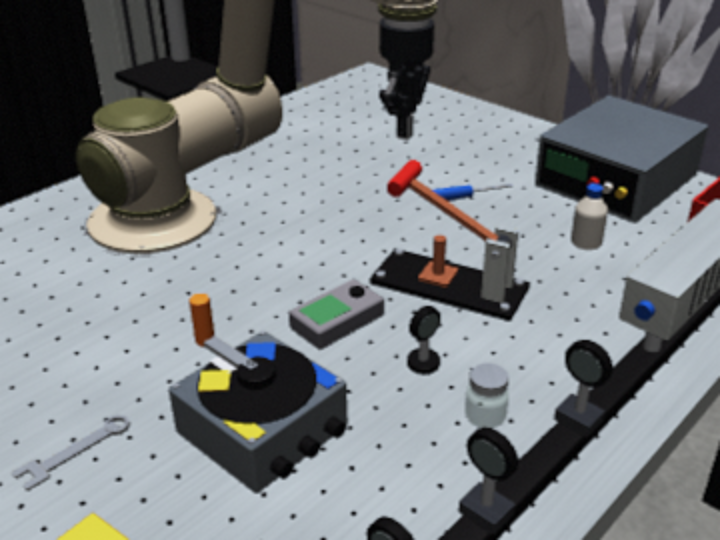

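Call:
play_rows:
  commands: "0 0 0.03 0 0 0 -1;0 0 0.03 0 0 0 -1;0 0 0.02 0 0 0 -1;0 0 0.0113 0 0 0 -1;0 -0.0058 0.0138 0 0 0 -1;0 -0.0058 0.0138 0 0 0 -1;0 -0.0044 0.0143 0 0 0 -1;0 -0.0044 0.0143 0 0 0 -1;0 -0.003 0.0147 0 0 0 -1;0 -0.003 0.0147 0 0 0 -1;0 -0.0015 0.0149 0 0 0 -1;0 -0.0015 0.0149 0 0 0 -1;0 0 0.012 0 0 0 -1;0 0 0 0 0 0 -1;0 0 0 0 0 0 -1"

```text
clock: 11.05
position: [0.4326, 0.161, 0.2892]
eef_rot: [-0.0, 0.608, 0.794, -0.0]
wrist_force: [-4.3, -1.2, 4.9]
width: -0.0001
```

Call:
play_rows:
  commands: "0 0 0.008 0 0 0 -1;0 0 0.005 0 0 0 -1;0 0 0.004 0 0 0 -1;0 0 0 0 0 0 -1;0 0 0 0 0 0 -1"

```text
clock: 11.55
position: [0.4327, 0.161, 0.2792]
eef_rot: [-0.0, 0.608, 0.794, 0.0]
wrist_force: [-4.1, -1.7, 4.4]
width: 0.0004
```

Call:
play_rows:
  commands: "0 0 0.002 0 0 0 -1;0 0 0.002 0 0 0 -1;0 0 0 0 0 0 -1;0 0 0 0 0 0 -1"

```text
clock: 11.95
position: [0.4326, 0.161, 0.2776]
eef_rot: [0.0, 0.608, 0.794, 0.0]
wrist_force: [-5.8, -1.8, 13.3]
width: -0.0
```

Run:
```python
from h import *
print(bot.observe()["wrist_force"])
p,d=bot.grab_frame("scene");cv2.imwrite("pics/s4.png",cv2.resize(p[80:230,270:430],None,fx=4,fy=4))
```

```text
[-5.78582445 -1.75281804 13.34592869]
```

View pics/s4.png

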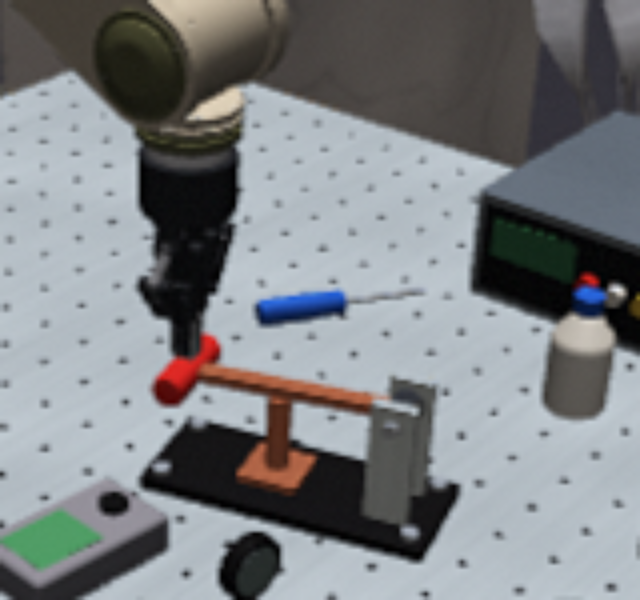

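The copper bar rests on the post (about 280,400 in the crop) and the upward force jumped from 4 to 13 N, so the lever is at its stop. I hold it briefly, then retrace upward.

Call:
play_rows:
  commands: "0 0 0 0 0 0 -1;0 0 0 0 0 0 -1;0 0 0 0 0 0 -1;0 0 -0.012 0 0 0 -1;0 0 -0.015 0 0 0 -1;0 0.0015 -0.0149 0 0 0 -1;0 0.0015 -0.0149 0 0 0 -1;0 0.003 -0.0147 0 0 0 -1;0 0.003 -0.0147 0 0 0 -1;0 0.0044 -0.0143 0 0 0 -1;0 0.0044 -0.0143 0 0 0 -1;0 0.0058 -0.0138 0 0 0 -1;0 0.0058 -0.0138 0 0 0 -1;0 0 -0.02 0 0 0 -1;0 0 -0.035 0 0 0 -1;0 0 -0.035 0 0 0 -1;0 0 0 0 0 0 -1;0 0 0 0 0 0 -1;0 0 0 0 0 0 -1"

```text
clock: 13.9
position: [0.4496, 0.1655, 0.4151]
eef_rot: [-0.001, 0.608, 0.794, -0.001]
wrist_force: [0.1, 0.8, 0.5]
width: 0.0
```

Run:
```python
from h import *
s=bot.observe();print(s["wrist_force"])
p,d=bot.grab_frame("scene");cv2.imwrite("pics/s5.png",cv2.resize(p[60:330,120:480],None,fx=2,fy=2))
X=cloud("scene",d);g=cv2.cvtColor(p,cv2.COLOR_BGR2HSV)
m=(cv2.inRange(g,(0,170,90),(4,255,255))>0)&(abs(X[...,0]-.45)<.06)&(abs(X[...,1]-.16)<.06)&(X[...,2]>.05)
print(np.median(X[m],0),m.sum())
m=(cv2.inRange(g,(6,130,60),(17,255,255))>0)&(abs(X[...,0]-.46)<.06)&(abs(X[...,1]+.22)<.1)&(X[...,2]>.09)
print(np.median(X[m],0))
go([.4457,-.2273,.41],np.pi/2)
```

```text
[0.14495359 0.77726391 0.48702511]
[0.45575434 0.16383271 0.18918573] 113
[ 0.45577648 -0.23359139  0.14017222]
shift units [-0.6304 -0.1766  0.0087] dist 0.393
turn units [-0.02  0.    2.63]
```

View pics/s5.png

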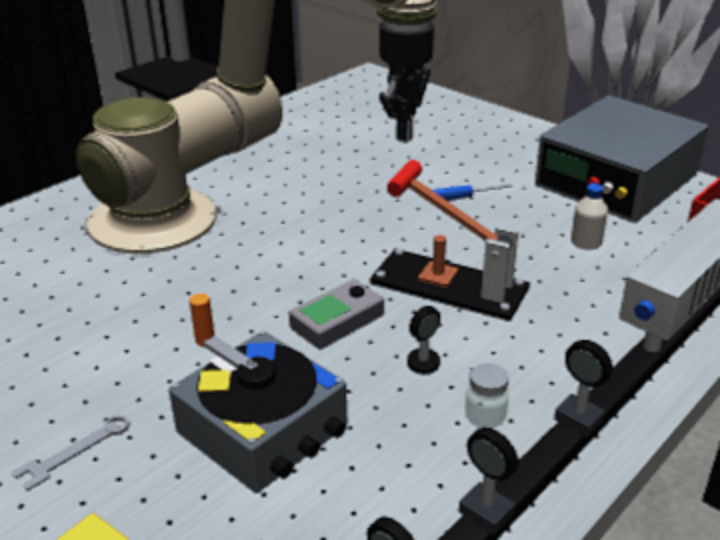

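The lever is back at rest (red median z 0.189, as before) and the handle is unchanged at off. I return to the handle.

Call:
play_rows:
  commands: "-0.03 -0.0086 0 0 0 0 -1;-0.06 -0.0168 0.0009 0 0 0 -1;-0.06 -0.0168 0.0009 0 0 0 -1;-0.06 -0.0168 0.0009 0 0 0 0;-0.06 -0.0168 0.0009 0 0 0 1;-0.06 -0.0168 0.0009 0 0 0 1;-0.06 -0.0168 0.0009 0 0 0 1;-0.06 -0.0168 0.0009 0 0 0 1;-0.06 -0.0168 0.0009 0 0 0 1;-0.06 -0.0168 0.0009 0 0 0 1;-0.06 -0.0168 0.0006 0 0 0 1;-0.0004 0 0 0 0 0.63 1;0 0 0 0 0 1 1;0 0 0 0 0 1 1;0 0 0 0 0 0 1;0 0 0 0 0 0 1"

```text
clock: 15.55
position: [0.4458, -0.2272, 0.4104]
eef_rot: [-0.001, 0.706, 0.708, -0.0]
wrist_force: [-1.7, -0.1, -1.1]
width: 0.0853
```

Run:
```python
from h import *
print(bot.observe()["width"],bot.observe()["position"]);go([.4457,-.2273,.289],np.pi/2)
```

```text
0.08533285707533401 [ 0.44579345 -0.22723643  0.41041476]
shift units [-0.0003  0.      0.2024] dist 0.121
turn units [-0.01 -0.01  0.03]
```

Call:
play_rows:
  commands: "0 0 0.03 0 0 0 1;0 0 0.04 0 0 0 1;0 0 0.04 0 0 0 1;0 0 0.04 0 0 0 1;0 0 0.03 0 0 0 1;0 0 0.0224 0 0 0 1;0 0 0 0 0 0 0.2;0 0 0 0 0 0 -0.2;0 0 0 0 0 0 -0.5;0 0 0 0 0 0 -0.5;0 0 0 0 0 0 -0.5;0 0 0 0 0 0 -0.5;0 0 0 0 0 0 -0.5;0 0 0 0 0 0 -0.5"

```text
clock: 16.95
position: [0.4459, -0.2273, 0.2902]
eef_rot: [0.001, 0.707, 0.707, 0.0]
wrist_force: [-0.7, 0.2, 6.2]
width: 0.0255
```

Call:
play_rows:
  commands: "-0.0083 0.0002 0 0 0 -0.5 -0.5;-0.0083 0.0002 0 0 0 -0.5 -0.5;-0.0083 0.0002 0 0 0 -0.5 -0.5;-0.0083 0.0002 0 0 0 -0.5 -0.5;-0.0083 0.0002 0 0 0 -0.5 -0.5;-0.0083 0.0002 0 0 0 -0.5 -0.5;-0.0083 0.0002 0 0 0 -0.5 -0.5;-0.0083 0.0002 0 0 0 -0.5 -0.5;-0.0083 0.0002 0 0 0 -0.5 -0.5;-0.0083 0.0002 0 0 0 -0.5 -0.5;-0.0083 0.0002 0 0 0 -0.5 -0.5;-0.0083 0.0002 0 0 0 -0.5 -0.5;-0.0083 0.0002 0 0 0 -0.5 -0.5;-0.0083 0.0002 0 0 0 -0.5 -0.5;-0.0083 0.0002 0 0 0 -0.5 -0.5;0 0 0 0 0 0 -0.5;0 0 0 0 0 0 -0.5"

```text
clock: 18.65
position: [0.5074, -0.2504, 0.2863]
eef_rot: [-0.007, 0.431, 0.902, -0.03]
wrist_force: [0.7, -0.5, -0.4]
width: 0.0215
```

Run:
```python
from h import *
s=bot.observe();print(s)
for n in("scene","top"):
  p,d=bot.grab_frame(n);cv2.imwrite(f"pics/{n}6.png",cv2.resize(p[130:330,150:450] if n=="scene" else p[120:300,280:520],None,fx=2.6,fy=2.6))
```

```text
{'clock': 18.65, 'qpos': array([-0.65833549,  0.52042941,  1.43052116, -0.06572915,  1.19187351,
       -2.88342096]), 'qd': array([-0.01410789, -0.0067426 ,  0.00638209, -0.0012863 , -0.00081915,
        0.00135629]), 'joint_torque': array([ 6.55481592e-01, -4.85402870e+01, -1.98493892e+01, -1.50647094e-01,
        1.29431624e-03, -7.07363106e-04]), 'position': array([ 0.50741774, -0.25040175,  0.28633207]), 'eef_rot': array([-0.006669  ,  0.43122575,  0.9017275 , -0.02978912]), 'wrist_force': array([ 0.68675936, -0.47969986, -0.39411419]), 'ft_torque': array([ 0.00339762, -0.02656531, -0.01464894]), 'width': 0.02154342616366774}
```

View pics/scene6.png

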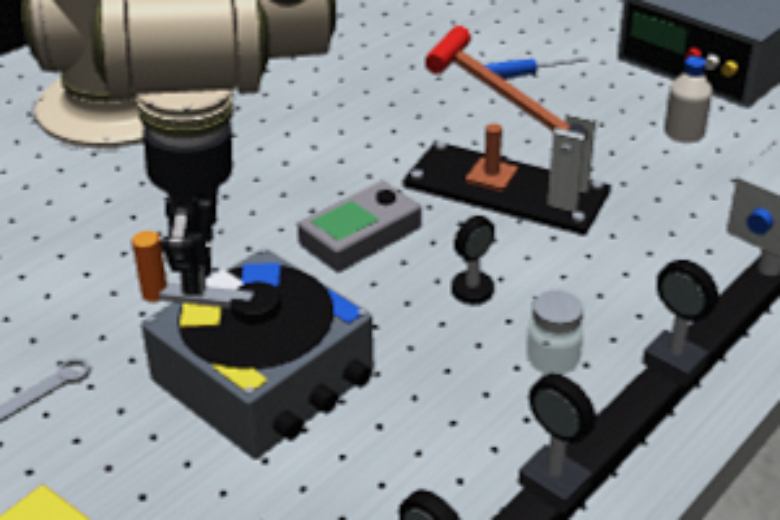

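View pics/top6.png

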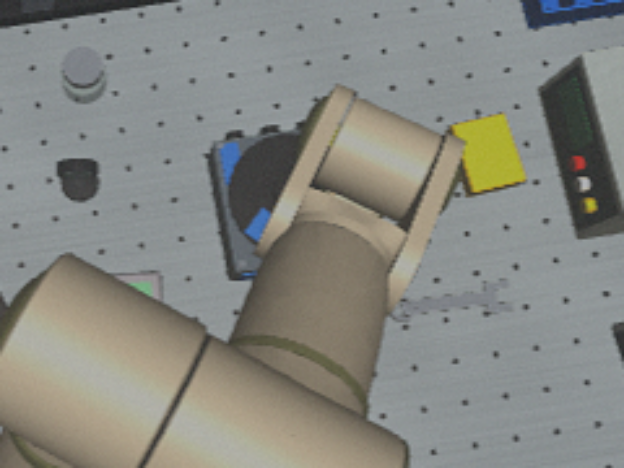

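Joint 6 ran to its range limit (-2.88), so the tool slid off the grip with the handle part-way to yellow. There is no load (under 1 N) and nothing else was touched. I lift off and regrasp with the wrist unwound by half a turn.

Call:
play_rows:
  commands: "0 0 -0.02 0 0 0.2 -0.5;0 0 -0.03 0 0 0.5 -0.5;0 0 -0.04 0 0 0 -0.5;0 0 -0.05 0 0 0 -0.5;0 0 -0.05 0 0 0 -0.5;0 0 0 0 0 0 1;0 0 0 0 0 0 1"

```text
clock: 19.45
position: [0.5111, -0.2453, 0.4011]
eef_rot: [-0.005, 0.463, 0.886, -0.03]
wrist_force: [0.4, 0.8, -0.2]
width: 0.0498
```

Run:
```python
from h import *
s=bot.observe();print(s["qpos"],s["position"],s["eef_rot"])
p,d=bot.grab_frame("scene");X=cloud("scene",d);g=cv2.cvtColor(p,cv2.COLOR_BGR2HSV)
m=(cv2.inRange(g,(6,130,60),(17,255,255))>0)&(abs(X[...,0]-.46)<.08)&(abs(X[...,1]+.25)<.1)&(X[...,2]>.1)
c=np.median(X[m],0);print(c,m.sum())
c=c-[.0100,-.0065,0]; print(c,"q",np.arctan2(-(c[1]+.228),-(c[0]-.547)), np.hypot(c[1]+.228,c[0]-.547))
q=np.arctan2(-(c[1]+.228),-(c[0]-.547))
x,y=.547-.1*np.cos(q),-.2277-.1*np.sin(q);print(x,y,q+np.pi/2)
go([x,y,.41],q+np.pi/2-.6)
cv2.imwrite("pics/s7.png",cv2.resize(p[130:330,150:450],None,fx=2.6,fy=2.6))
```

```text
[-0.64689438  0.41492657  1.25317286 -0.06146101  1.4733614  -2.81865521] [ 0.51112837 -0.24525544  0.40108929] [-0.00486667  0.46327124  0.88568878 -0.03019047]
[ 0.47158471 -0.28673625  0.13885633] 219
[ 0.46158471 -0.28023625  0.13885633] q 0.5488733635821241 0.10012191613160486
0.46168871406565315 -0.27987264122342387 2.1196696903770205
shift units [-0.0005 -0.1014 -0.0106] dist 0.061
turn units [-0.51  0.36  6.58]
```

View pics/s7.png

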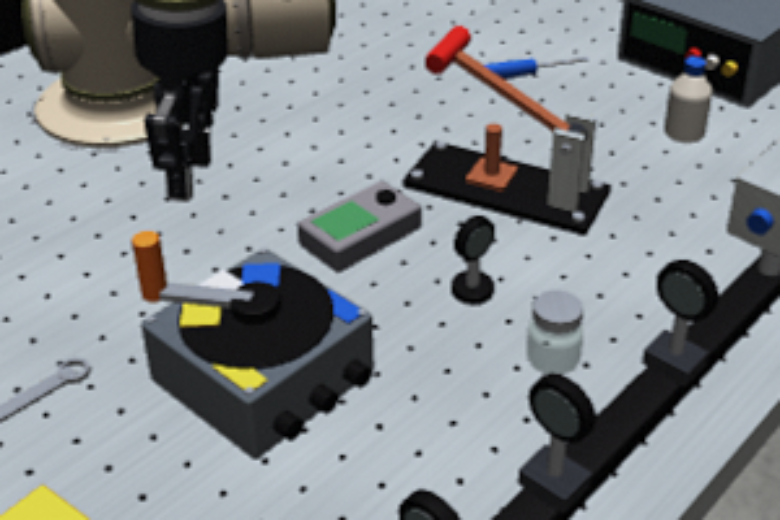

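Call:
play_rows:
  commands: "0 -0.05 -0.005 0 0 0 1;0 -0.0514 -0.0056 0 0 0 1;0 0 0 -0.5 0.36 0 1;0 0 0 0 0 1 1;0 0 0 0 0 1 1;0 0 0 0 0 1 1;0 0 0 0 0 1 1;0 0 0 0 0 1 1;0 0 0 0 0 1 1;0 0 0 0 0 1 1;0 0 0 0 0 1 1;0 0 0 0 0 1 1;0 0 0 0 0 1 1;0 0 0 0 0 1 1;0 0 0 0 0 1 1;0 0 0 0 0 1 1;0 0 0 0 0 1 1;0 0 0 0 0 1 1;0 0 0 0 0 1 1;0 0 0 0 0 1 1"

```text
clock: 21.5
position: [0.4726, -0.2668, 0.4077]
eef_rot: [-0.004, 0.975, 0.224, -0.013]
wrist_force: [-0.6, 0.3, 0.2]
width: 0.0855
```

Call:
play_rows:
  commands: "0 0 0 0 0 1 1;0 0 0 0 0 1 1;0 0 0 0 0 1 1;0 0 0 0 0 1 1;0 0 0 0 0 1 1;0 0 0 0 0 1 1;0 0 0 0 0 1 1;0 0 0 0 0 1 1;0 0 0 0 0 1 1;0 0 0 0 0 1 1;0 0 0 0 0 1 1;0 0 0 0 0 1 1;0 0 0 0 0 1 1;0 0 0 0 0 0 1;0 0 0 0 0 0 1"

```text
clock: 23.0
position: [0.4727, -0.2668, 0.4082]
eef_rot: [0.005, 0.913, -0.409, -0.012]
wrist_force: [0.2, -0.4, 0.7]
width: 0.0855
```

Run:
```python
from h import *
s=bot.observe();print(s["qpos"],s["position"],s["eef_rot"])
go([.4612,-.2800,.41],2.12-np.pi)
```

```text
[-0.72945127  0.36884188  1.30582789 -0.01615325  1.4866676   0.11412063] [ 0.47270267 -0.2667748   0.40818674] [ 0.00467376  0.91259538 -0.40866559 -0.01184338]
shift units [ 0.0036  0.029  -0.0026] dist 0.018
turn units [0.2  0.16 1.8 ]
```

Call:
play_rows:
  commands: "0.0036 0.029 -0.0026 0 0 0 1;0 0 0 0.2 0.16 0.9 1;0 0 0 0 0 0.9 1;0 0 0 0 0 0 1;0 0 0 0 0 0 1;0 0 0 0 0 0 1"

```text
clock: 23.6
position: [0.4613, -0.2798, 0.4106]
eef_rot: [-0.0, 0.872, -0.489, 0.0]
wrist_force: [0.2, -0.2, 0.2]
width: 0.0856
```

Run:
```python
from h import *
s=bot.observe();print(s["qpos"],s["position"],s["eef_rot"])
go([.4612,-.2800,.289],2.12-np.pi)
```

```text
[-7.64914368e-01  3.57892197e-01  1.31581495e+00  1.13266803e-03
  1.46747759e+00  2.56747974e-01] [ 0.46130207 -0.27978077  0.41057545] [-4.93973030e-04  8.72309789e-01 -4.88953242e-01  3.39007224e-04]
shift units [2.000e-04 6.000e-04 2.026e-01] dist 0.122
turn units [-0.01 -0.   -0.  ]
```

Call:
play_rows:
  commands: "0 0 0.03 0 0 0 1;0 0 0.04 0 0 0 1;0 0 0.04 0 0 0 1;0 0 0.04 0 0 0 1;0 0 0.03 0 0 0 1;0 0 0.0226 0 0 0 1;0 0 0 0 0 0 0.2;0 0 0 0 0 0 -0.2;0 0 0 0 0 0 -0.5;0 0 0 0 0 0 -0.5;0 0 0 0 0 0 -0.5;0 0 0 0 0 0 -0.5;0 0 0 0 0 0 -0.5;0 0 0 0 0 0 -0.5"

```text
clock: 25.0
position: [0.4615, -0.28, 0.2901]
eef_rot: [-0.0, 0.872, -0.49, 0.001]
wrist_force: [-1.3, -2.2, 6.2]
width: 0.0255
```

Call:
play_rows:
  commands: "0.0083 -0.0002 0 0 0 -0.5 -0.5;0.0083 -0.0002 0 0 0 -0.5 -0.5;0.0083 -0.0002 0 0 0 -0.5 -0.5;0.0083 -0.0002 0 0 0 -0.5 -0.5;0 0 0 0 0 0 -0.5;0 0 0 0 0 0 -0.5"

```text
clock: 25.6
position: [0.4737, -0.296, 0.2901]
eef_rot: [0.0, 0.916, -0.4, 0.002]
wrist_force: [2.3, -1.1, 4.4]
width: 0.025
```

Call:
play_rows:
  commands: "0.0042 -0.0001 0 0 0 -0.25 -0.5;0.0033 0 0 0 0 -0.2 -0.5;0 0 0 0 0 0 -0.5;0 0 0 0 0 0 -0.5"

```text
clock: 26.0
position: [0.4765, -0.2989, 0.2901]
eef_rot: [-0.0, 0.925, -0.38, 0.001]
wrist_force: [-2.0, 0.5, 6.7]
width: 0.0256
```

Call:
play_rows:
  commands: "0.0033 0 0 0 0 -0.2 -0.5;0 0 0 0 0 0 -0.5;0 0 0 0 0 0 -0.5"

```text
clock: 26.3
position: [0.4773, -0.2993, 0.2899]
eef_rot: [-0.001, 0.929, -0.37, -0.001]
wrist_force: [-8.6, 7.7, 11.9]
width: 0.0252
```

Call:
play_rows:
  commands: "0.002 0 0 0 0 0 -0.5;0 0 0 0 0 0 -0.5;0 0 0 0 0 0 -0.5"

```text
clock: 26.6
position: [0.4776, -0.2995, 0.2899]
eef_rot: [-0.002, 0.929, -0.37, -0.002]
wrist_force: [-12.5, 11.1, 15.7]
width: 0.0252
```

Call:
play_rows:
  commands: "0 0 0 0 0 0 0.2;0 0 0 0 0 0 1;0 0 0 0 0 0 1;0 0 0 0 0 0 1;0 0 0 0 0 0 1;0 0 0 0 0 0 1;0 0 -0.03 0 0 0 1;0 0 -0.04 0 0 0 1;0 0 -0.04 0 0 0 1;0 0 -0.04 0 0 0 1;0 0 -0.05 0 0 0 1;0 0 0 0 0 0 1;0 0 0 0 0 0 1"

```text
clock: 27.9
position: [0.4785, -0.3011, 0.4092]
eef_rot: [-0.0, 0.929, -0.371, 0.001]
wrist_force: [-0.6, 0.3, -0.1]
width: 0.0852
```

Run:
```python
from h import *
s=bot.observe();print(s["qpos"],s["position"],s["wrist_force"])
p,d=bot.grab_frame("scene");X=cloud("scene",d);g=cv2.cvtColor(p,cv2.COLOR_BGR2HSV)
m=(cv2.inRange(g,(6,130,60),(17,255,255))>0)&(abs(X[...,0]-.46)<.08)&(abs(X[...,1]+.28)<.1)&(X[...,2]>.1)
c=np.median(X[m],0);print(c,m.sum())
c=c-[.0100,-.0065,0]; print(c,"q",np.arctan2(-(c[1]+.228),-(c[0]-.547)), np.hypot(c[1]+.228,c[0]-.547))
cv2.imwrite("pics/s8.png",cv2.resize(p[60:380,100:480],None,fx=1.8,fy=1.8))
```

```text
[-7.71137525e-01  4.04504954e-01  1.24578815e+00  1.14725382e-03
  1.48990890e+00 -1.19301457e-02] [ 0.47853428 -0.30109254  0.40922193] [-0.59734875  0.29163928 -0.12000237]
[ 0.48576966 -0.30454018  0.13868505] 231
[ 0.47576966 -0.29804018  0.13868505] q 0.7769736384259119 0.09989688518686987
```

View pics/s8.png

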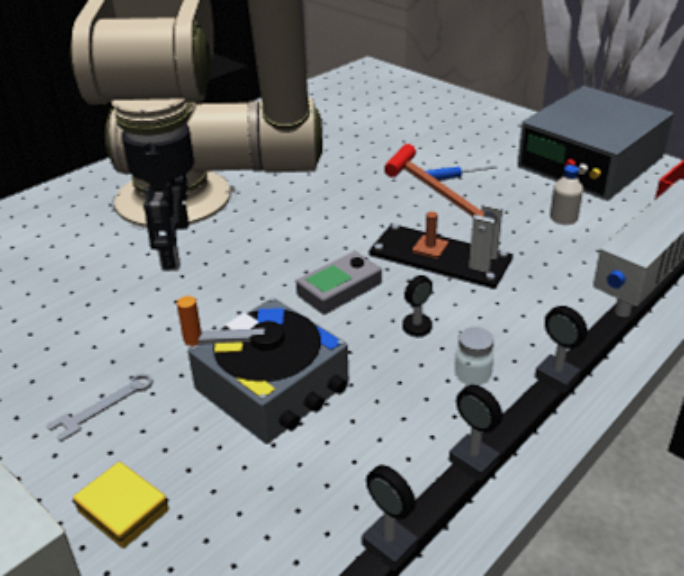

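The handle lies over the yellow mark (grip at about 188,320), the lever is up, the loose things look unmoved and the gripper is clear. I hand in.

```bash
python3 -c "
from plant import bot
print(bot.close_job())"
```

```text
the job is handed in; nothing more can be done
None
```

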